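Load a plaster tile under the spring clip of a trimming board

ROBOT

A 6-joint arm with a two-finger parallel gripper is mounted at the origin on the work surface. World frame = base frame: x ahead of the robot, y to its left, z up, the work surface at z = 0. Lengths are in m, angles in rad, forces in N, time in s.
With the tool pointing down it reaches from about 0.425 to 0.95 m from the base axis. Payload 3.5 kg.
Tool frame: the origin (TCP) lies between the finger pads; the fingertips stand 14 mm ahead of it and the grasp point (between the pads) lies 5 mm behind it; z points along the fingers, y is the direction in which the jaws open and shut (so a half turn about z gives the same grasp; the last joint's range is limited). The gripper opens to 85 mm and grips with 20 to 120 N. Pads are 22 mm wide; open, the fingers measure 114 mm over their backs; the gripper's body (76 mm by 85 mm) begins 54 mm behind the grasp point. The pads swing forward as they close: fully open they stand 13 mm farther back than shut.
Start: joints at [0.952, 0.286, 1.577, -0, 1.279, -0.15], TCP at [0.305, 0.602, 0.245] pointing down, gripper open.
Joint ranges: [-2.77, 2.77], [-0.9, 2.22], [0.21, 2.48], [-1.53, 4.67], [0.24, 2.81], [-2.84, 2.84]. Speed limits (rad/s): [2.79, 2.79, 3.14, 3.14, 3.14, 3.14].

INTERFACE

Orientations are given as a unit quaternion [x, y, z, w].
In Python, from plant import ctrl gives the robot as it stands. The module is installed in compiled form; this text tells all that it offers.
- The arm moves only by the tool servo_tool, never from a script. Its argument "increments" is text: rows parted by semicolons, each of 7 numbers parted by spaces: the turn, a rotation vector about the tool's x, y, z in rad, then the shift along the tool's x, y, z in cm, then the finger opening in cm, from 0 to 8.54. In form: ax ay az dx dy dz claw; .... A call has 1 to 10 rows; each row is the pose to reach, as a shift and turn from the pose commanded when the call began, along the tool's axes at that moment; what a row does not reach only later rows make up. A row lasts 1/12 s, in which the tool goes at most 41.7 mm and 7.16 degrees, less where a joint would pass 70% of its speed; a pose out of reach is approached as far as the arm can. A call with a gripper value outside its range is refused whole. The fingers move at their own pace and stop on an object; "grip_force" is the grip in N (left out, the last holds). Time passes only in rows, so rows that repeat a pose let the fingers close. It gives the time, the measured TCP pose, the force and the opening at its end, in the units of the state.
- ctrl.get_state(): the state, without advancing time (a new reading comes with each control period).
- ctrl.read_camera(name): name is "scene" or "side" or "wrist"; returns (picture, depth): 420x560x3 uint8, red, green, blue; 420x560 float32, m along the optical axis (not along the pixel's ray), 0 where there is no reading.
- ctrl.camera_info(name): a dict with "camera_matrix" (3x3 intrinsics, pixels), "D" ([k1, k2, p1, p2, k3] as OpenCV has them; the pictures are not rectified), "world_to_cam" (4x4, takes a point from world to camera coordinates). Camera axes: x right, y down, z forward; pixel columns grow to the right and rows downward; lengths in m; the calibration is good to about 2 mm. A picture is of the moment at which its call begins: read the wrist's pose just before it. camera_info takes no time and is no camera call; for the wrist camera it gives the pose at the moment of the call.
- ctrl.sign_off(): hands the job in, once; it reports no verdict.
The state is a dict: "time": time; "qpos": joint angles; "dq": joint speeds; "joint_efforts": joint torques, N m; "eef_pos": TCP position; "tcp_rot": TCP orientation; "contact_force": force on the tool from outside, world axes, zero at the start; "wrist_torque": the same for the moment, N m; "opening": opening from 0.0 (shut) to 1.0 (fully open).
Only numpy, scipy, OpenCV 4.12 (cv2) and the standard library are available. Lean on these libraries where they do the work, as an engineer would, in place of code of your own. Each camera call takes 0.05 s, during which the arm holds its last target.

TASK

Get the plain oblong plaster tile ready for trimming: lift the board's spring clip until it stays up by itself, slide the tile flat along the board beneath it until you feel it press home against the end stop (which is set to a different place each time) with its side up against the fence, then lower the clip onto the tile under control (never letting it snap down) so that it holds the tile. Plaster is brittle, so push gently; leave the other things where they are.

Things in the scene. Friction and masses are not known exactly. Their poses are not given: they have to be found in the camera images.
- board: wooden trimming board, 220 (x) x 130 (y) x 20 mm, fixed to the bench; origin at the centre of its underside, z up. x points along the board to the end stop and clip hinge (away from the open end where the tile enters), y points to the fence side. Its top is 20 mm above the origin. Tile home: tile length along board x, tile centre at y = 0, z = 26 mm and, depending on where the end stop is set, at board x = -24 to -10 mm
- stop_slot: the slotted seat of the adjustable steel end stop on the board; the origin is fixed on the board, at the slot, 43 mm from the board's centre towards board +x and level with the board's top. The stop is a bar 10 (x) x 40 (y) x 10 mm high, screwed down somewhere along the slot: its tile-side face stands anywhere from 12 mm before the origin (towards board -x) to 2 mm beyond it, differently each time. This is NOT measured: find it by feel (or by eye). Rigid, does not yield
- fence: steel side fence on the board, 45 (x) x 10 (y) x 10 mm high, beside the inner part of the tile only, next to the stop; origin at the centre of its underside on the board's top; the face that meets the tile is 5 mm from the origin towards board -y. Rigid
- clip_hinge (a point): point on the clip's hinge axis (the axis is parallel to board y), 68 mm from the board's centre towards board +x and 52 mm above the bench, between two steel ears 42 mm high, 40 mm wide over all, behind the stop
- clip (a joint): angle of the clip about its hinge, rad: 0 = shut on the empty board, growing as its free end swings up and over towards the stop, 1.45 = fully open. Sprung over centre: below 0.8 it is pulled shut (about 4 N at the finger bar when shut, fading to nothing at 0.8), above 0.8 it springs open and stays. With the tile beneath it rests at about 0.15 and presses on it with about 5 N. Freed between 0.8 and 0.3 it snaps down fast
- clip_bar (a point): centre of the clip's black finger bar, a round bar 12 mm in diameter and 24 mm long (along board y), at the free end of the V-shaped 12 mm wide steel strip; 80 mm from the hinge axis, level with it (52 mm above the bench) when shut, almost straight above it (by 79 mm) when open. It can be pinched from above by its two ends (24 mm apart along board y) and swivels between the fingers as the clip swings. The frame turns with the clip
- clip_foot: the round steel foot at the bottom of the clip's V, 8 mm in diameter and 18 mm long, origin at its centre, 55 mm from the hinge towards the bar and 25 mm below it when shut; it presses on the tile
- tile_center (a point): centre of the white oblong plaster tile, 110 (x) x 48 (y) x 12 mm (z), about 90 g, lying flat on the bench at the start; either end may go first. Carry it by its long sides at the middle (hung from near one end it droops); on the board, gripped by its long sides about 30 mm behind its centre, the fingers stay clear of the fence and clip as it goes home
- rasp: bystander: rasp with wooden handle, 250 mm long, lying on the bench; origin on its underside
- cork_block: bystander: cork sanding block 70 x 40 x 30 mm; origin on its underside
- rosette: bystander: round plaster rosette, 72 mm in diameter, 18 mm high; origin on its underside
- finial: bystander: onion-shaped plaster finial, 70 mm in diameter, 96 mm high; origin on its underside
- scraper: bystander: spatula with wooden handle; origin on its underside
- dust_brush: bystander: brush with wooden handle; origin on its underside
- slab: bystander: square plaster slab 90 x 90 x 16 mm; origin on its underside
Not all that is in view belongs to the job. Leave any brown or red look-alike of the part that bears tile_center alone.

How it is judged:
By the outcome, as a careful person would: the job done as asked, in the order asked, and still so for the second after the job is handed in, with the robot touching nothing.
It also fails if it takes over 72 s, if anything falls off the work surface, if the arm or the gripper's body presses on something with over 40 N, if the wrist force passes 120 N, or if a joint passes its speed limit or range.

## Working session

There is one attempt and no reset: what is moved stays moved. The work goes in short steps, Python scripts to look and compute and a tool call to move; the robot and the scene stay as the last step left them, time stands still between calls to the robot, and variables do not carry over. Pictures are saved under pics/ and viewed, and the job is handed in when it is done.

Besides the shell and the picture viewer there is one more tool, called after "Call:" by a JSON object that holds its "fn" and its "kwargs", one argument or row to a line. servo_tool: Moves the arm, as the interface text tells. Its arguments: {"type":"object","properties":{"increments":{"type":"string"},"grip_force":{"type":"number"}},"required":["increments"]}

```bash
mkdir -p pics; ls; cat > h.py <<'E'
import numpy as np, cv2
from plant import ctrl
from scipy.spatial.transform import Rotation as R
def shot(n,f):
    ci=ctrl.camera_info(n); p,d=ctrl.read_camera(n)
    cv2.imwrite(f'pics/{f}.png',p[:,:,::-1]); np.savez(f'pics/{f}.npz',p=p,d=d,K=ci['camera_matrix'],D=ci['D'],T=ci['world_to_cam'])
    return p,d,ci
class V:
    def __init__(s,f):
        z=np.load(f'pics/{f}.npz'); s.p,s.d,s.K,s.D,s.T=[z[k] for k in ('p','d','K','D','T')]
        s.D=s.D.astype(float).ravel(); s.Ti=np.linalg.inv(s.T)
    def rays(s,uv):
        n=cv2.undistortPoints(np.array(uv,float).reshape(-1,1,2),s.K,s.D).reshape(-1,2)
        return np.c_[n,np.ones(len(n))]
    def plane(s,uv,z):
        r=s.rays(uv)@s.Ti[:3,:3].T; c=s.Ti[:3,3]
        return c+r*((z-c[2])/r[:,2])[:,None]
    def dep(s,uv):
        uv=np.array(uv).reshape(-1,2); r=s.rays(uv); d=s.d[uv[:,1].astype(int),uv[:,0].astype(int)]
        return (r*d[:,None])@s.Ti[:3,:3].T+s.Ti[:3,3]
    def cloud(s):
        h,w=s.d.shape; g=np.stack(np.meshgrid(np.arange(w),np.arange(h)),-1).reshape(-1,2)
        return s.dep(g).reshape(h,w,3)
    def proj(s,P):
        return cv2.projectPoints(np.array(P,float).reshape(-1,1,3),cv2.Rodrigues(s.T[:3,:3])[0],s.T[:3,3],s.K,s.D)[0].reshape(-1,2)
def st():
    s=ctrl.get_state(); print({k:np.round(s[k],4).tolist() for k in ('time','qpos','eef_pos','tcp_rot','contact_force','opening')})
    print('Rtool',np.round(R.from_quat(s['tcp_rot']).as_matrix(),3).tolist()); return s
E
python3 -c "
from h import *
st()
for n in ('scene','side','wrist'): shot(n,n+'0'); print(n,np.round(ctrl.camera_info(n)['world_to_cam'],3).tolist())
"
```

```text
pics
{'time': 0.0, 'qpos': [0.952, 0.2872, 1.5782, -0.0, 1.2786, -0.15], 'eef_pos': [0.3046, 0.6017, 0.2439], 'tcp_rot': [0.2323, 0.9727, -0.0011, -0.0004], 'contact_force': [-0.1639, 0.0331, 0.4256], 'opening': 1.0008}
Rtool [[-0.892, 0.452, -0.001], [0.452, 0.892, -0.002], [0.0, -0.002, -1.0]]
scene [[-0.854, 0.52, -0.012, 0.481], [0.34, 0.541, -0.769, -0.113], [-0.393, -0.661, -0.639, 1.495], [0.0, 0.0, 0.0, 1.0]]
side [[0.747, -0.665, -0.017, -0.406], [-0.429, -0.463, -0.776, 0.285], [0.508, 0.587, -0.631, 1.274], [0.0, 0.0, 0.0, 1.0]]
wrist [[0.452, 0.892, -0.002, -0.674], [0.846, -0.428, 0.318, -0.042], [0.283, -0.145, -0.948, 0.38], [0.0, 0.0, 0.0, 1.0]]
```

View pics/scene0.png

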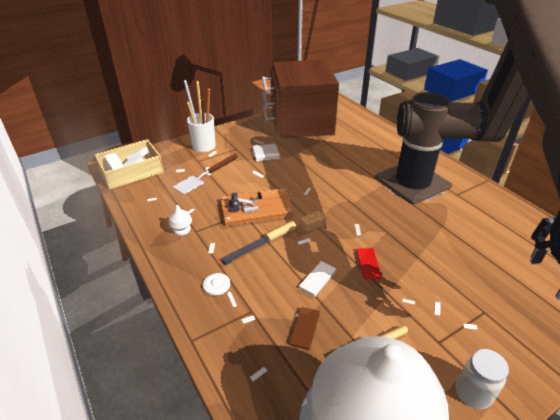

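View pics/side0.png

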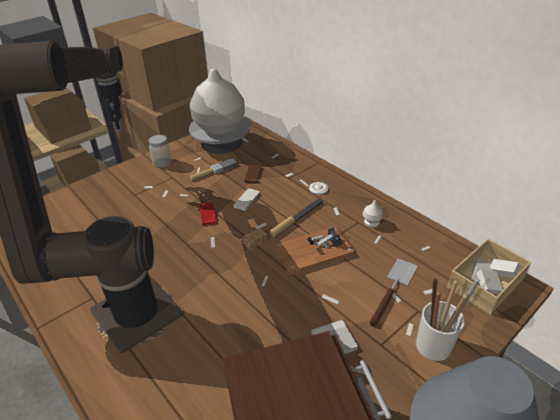

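View pics/wrist0.png

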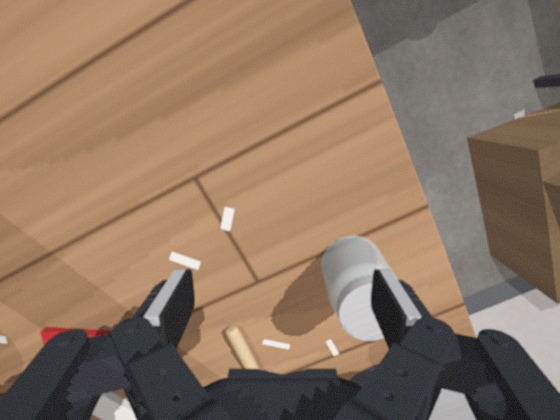

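Scene picture: white tile at about (318,279), board at (254,207) with the clip on it, and red and brown look-alikes at (369,263) and (305,327). Next I zoom in and measure.

```bash
python3 -c "
from h import *
a=V('scene0');b=V('side0')
c1=cv2.resize(a.p[180:310,200:400,::-1],None,fx=4,fy=4,interpolation=cv2.INTER_CUBIC)[:600];cv2.imwrite('pics/c1.png',c1)
c2=cv2.resize(b.p[180:280,220:380,::-1],None,fx=5,fy=5,interpolation=cv2.INTER_CUBIC);cv2.imwrite('pics/c2.png',c2)
for v,uv,n in ((a,[(318,279),(232,220),(287,216),(278,193),(223,202)],'scene'),(b,[(247,199),(284,247),(300,268),(354,255)],'side')):
  print(n,np.round(v.dep(uv),3).tolist())
"
```

```text
scene [[0.551, 0.2, 0.011], [0.641, -0.124, 0.024], [0.478, -0.067, 0.007], [0.448, -0.17, 0.02], [0.623, -0.225, 0.019]]
side [[0.54, 0.181, 0.014], [0.462, -0.105, 0.027], [0.443, -0.198, 0.018], [0.619, -0.259, -0.001]]
```

View pics/c1.png

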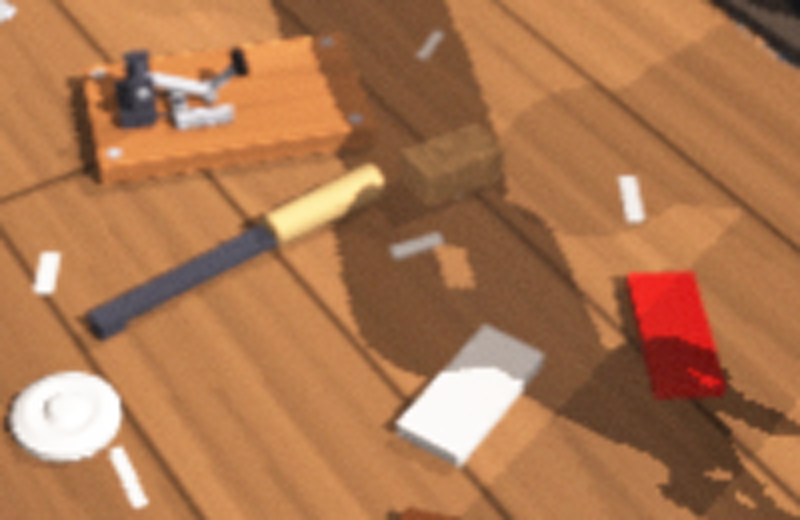

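View pics/c2.png

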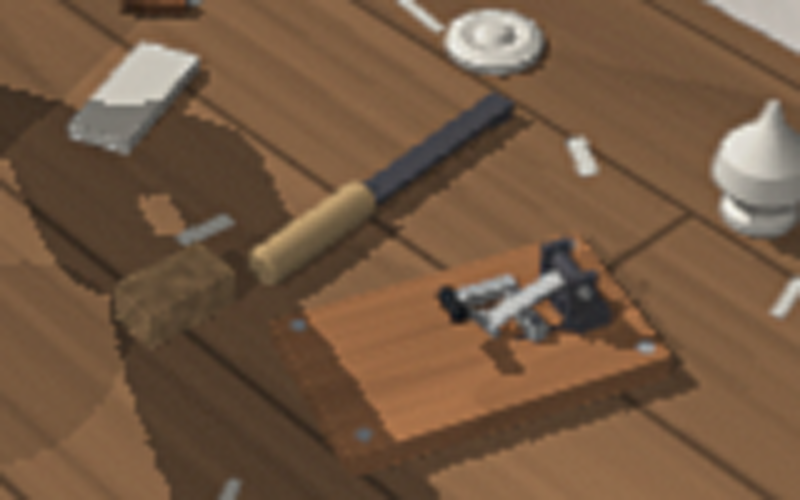

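```bash
cat >> h.py <<'E'
def rect(v,mask,z):
    cs,_=cv2.findContours(mask.astype(np.uint8),cv2.RETR_EXTERNAL,cv2.CHAIN_APPROX_NONE)
    c=max(cs,key=cv2.contourArea).reshape(-1,2)
    P=v.plane(c,z)[:,:2]; return P,cv2.minAreaRect((P*1000).astype(np.float32))
E
python3 -c "
from h import *
for n in ('scene0','side0'):
  v=V(n);C=v.cloud();z=C[...,2]
  hsv=cv2.cvtColor(v.p,cv2.COLOR_RGB2HSV)
  m=(C[...,0]>.3)&(C[...,0]<.75)&(C[...,1]>-.32)&(C[...,1]<-.03)&(z>.012)&(z<.075)
  m=cv2.morphologyEx(m.astype(np.uint8),cv2.MORPH_OPEN,np.ones((3,3)))
  P,r=rect(v,m,.02);print(n,'board',r)
  pts=C[m>0];print(np.median(pts,0), cv2.minAreaRect((pts[(pts[:,2]<.026)&(pts[:,2]>.014)][:,:2]*1000).astype(np.float32)))
  w=(hsv[...,1]<50)&(hsv[...,2]>90)&(abs(C[...,0]-.55)<.1)&(abs(C[...,1]-.195)<.1)&(z>.004)
  w=cv2.morphologyEx(w.astype(np.uint8),cv2.MORPH_OPEN,np.ones((3,3)))
  print('tile',rect(v,w,.012)[1])
"
```

```text
scene0 board ((535.6004638671875, -159.16647338867188), (147.1599884033203, 221.1669921875), 69.5941162109375)
[ 0.54217695 -0.15213171  0.0203413 ] ((535.5114135742188, -158.527099609375), (135.0277099609375, 220.47145080566406), 70.62054443359375)
tile ((550.086181640625, 195.4613037109375), (115.60655212402344, 50.65373992919922), 22.364181518554688)
side0 board ((531.478515625, -166.01480102539062), (136.78623962402344, 222.46417236328125), 70.52188873291016)
[ 0.52609356 -0.17184245  0.01955938] ((535.03759765625, -162.42127990722656), (137.52914428710938, 221.0374755859375), 70.76973724365234)
tile ((541.8895874023438, 188.1121063232422), (117.7137680053711, 49.897247314453125), 23.716415405273438)
```

Call:
{"fn": "servo_tool", "kwargs": {
  "increments": "0 0 0 -40 -25.5 -1.5 8.5;0 0 0 -40 -25.5 -1.5 8.5;0 0 0 -40 -25.5 -1.5 8.5;0 0 0 -40 -25.5 -1.5 8.5;0 0 0 -40 -25.5 -1.5 8.5;0 0 0 -40 -25.5 -1.5 8.5;0 0 0 -40 -25.5 -1.5 8.5;0 0 0 -40 -25.5 -1.5 8.5;0 0 0 -40 -25.5 -1.5 8.5;0 0 0 -40 -25.5 -1.5 8.5"
}}

```text
time: 0.98
eef_pos: [0.5175, 0.2419, 0.2584]
tcp_rot: [0.232, 0.973, -0.0, -0.0]
contact_force: [0.4, 0.4, 0.2]
opening: 0.998
```

```bash
python3 -c "
from h import *
shot('wrist','w1');st()
v=V('w1');print(v.K,v.D)
"
```

```text
{'time': 1.0333, 'qpos': [0.25, 0.0503, 1.8203, -0.0058, 1.2692, -0.8449], 'eef_pos': [0.5214, 0.2359, 0.2587], 'tcp_rot': [0.2348, 0.972, -0.002, 0.0021], 'contact_force': [3.0507, -3.8456, 0.1122], 'opening': 0.9947}
Rtool [[-0.89, 0.457, 0.003], [0.457, 0.89, -0.005], [-0.005, -0.003, -1.0]]
[[310.61390278   0.         282.17266271]
 [  0.         310.61390278 209.1463567 ]
 [  0.           0.           1.        ]] [-0.02350762  0.          0.          0.          0.        ]
```

View pics/w1.png

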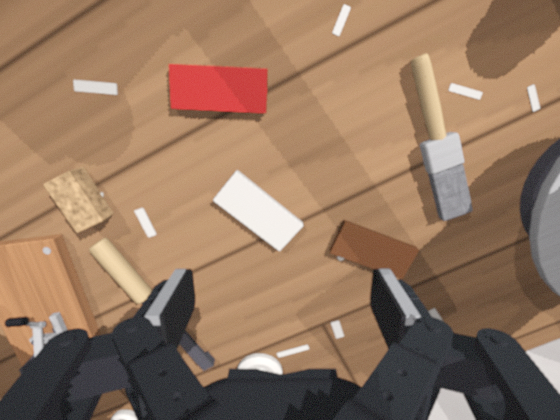

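Wrist picture: the white tile is centred at about (258,211). The red block is at (218,90), the brown one at (372,247), and the edge of the board at left (40,290).

```bash
python3 -c "
from h import *
v=V('w1')
hsv=cv2.cvtColor(v.p,cv2.COLOR_RGB2HSV)
m=np.zeros(v.d.shape,np.uint8);m[160:260,200:315]=1
w=((hsv[...,1]<60)&(hsv[...,2]>130)&(m>0)).astype(np.uint8)
P,r=rect(v,w,.012);print(r);print(cv2.boxPoints(r));st()
"
```

```text
((546.909912109375, 193.7803955078125), (112.13129425048828, 53.32041931152344), 23.13123321533203)
[[484.8784  196.27257]
 [505.82468 147.23872]
 [608.9414  191.28822]
 [587.9951  240.32207]]
{'time': 1.0333, 'qpos': [0.25, 0.0503, 1.8203, -0.0058, 1.2692, -0.8449], 'eef_pos': [0.5214, 0.2359, 0.2587], 'tcp_rot': [0.2348, 0.972, -0.002, 0.0021], 'contact_force': [3.0507, -3.8456, 0.1122], 'opening': 0.9947}
Rtool [[-0.89, 0.457, 0.003], [0.457, 0.89, -0.005], [-0.005, -0.003, -1.0]]
```

Call:
{"fn": "servo_tool", "kwargs": {
  "increments": "0 0 -0.13 -18.5 -33.5 -2.5 8.5;0 0 -0.13 -18.5 -33.5 -2.5 8.5;0 0 -0.13 -18.5 -33.5 -2.5 8.5;0 0 -0.13 -18.5 -33.5 -2.5 8.5;0 0 -0.13 -18.5 -33.5 -2.5 8.5;0 0 -0.13 -18.5 -33.5 -2.5 8.5;0 0 -0.13 -18.5 -33.5 -2.5 8.5;0 0 -0.13 -18.5 -33.5 -2.5 8.5;0 0 -0.13 -18.5 -33.5 -2.5 8.5;0 0 -0.13 -18.5 -33.5 -2.5 8.5"
}}

```text
time: 1.87
eef_pos: [0.5306, -0.1435, 0.2838]
tcp_rot: [0.171, 0.985, -0.001, 0.0]
contact_force: [-0.2, 0.5, 0.4]
opening: 0.995
```

```bash
python3 -c "
from h import *
shot('wrist','w2');st()
v=V('w2');im=v.p[:,:,::-1].copy()
c,s=np.cos(np.radians(-19.4)),np.sin(np.radians(-19.4));B=np.array([.535,-.16]);
def W(x,y,z): return [B[0]+c*x-s*y,B[1]+s*x+c*y,z]
for q in [(-.11,-.065,.02),(.11,-.065,.02),(.11,.065,.02),(-.11,.065,.02),(-.012,0,.052),(.068,0,.052)]:
  u=v.proj([W(*q)])[0];print(q,u);cv2.circle(im,tuple(int(i) for i in u),3,(0,255,0),1)
cv2.imwrite('pics/w2b.png',im)
"
```

```text
{'time': 1.9167, 'qpos': [-0.4475, -0.0195, 1.8452, -0.0017, 1.3149, -1.6738], 'eef_pos': [0.5307, -0.1432, 0.2836], 'tcp_rot': [0.1712, 0.9852, -0.0009, 0.0003], 'contact_force': [-0.2266, -1.0951, 0.5679], 'opening': 0.9926}
Rtool [[-0.941, 0.337, 0.0], [0.337, 0.941, -0.002], [-0.001, -0.002, -1.0]]
(-0.11, -0.065, 0.02) [215.23006538  88.73169572]
(0.11, -0.065, 0.02) [226.55527772 256.10593086]
(0.11, 0.065, 0.02) [319.09310453 255.83284199]
(-0.11, 0.065, 0.02) [325.19042012  88.09764751]
(-0.012, 0, 0.052) [270.46841119 175.58350872]
(0.068, 0, 0.052) [271.5245401  237.81154645]
```

View pics/w2b.png

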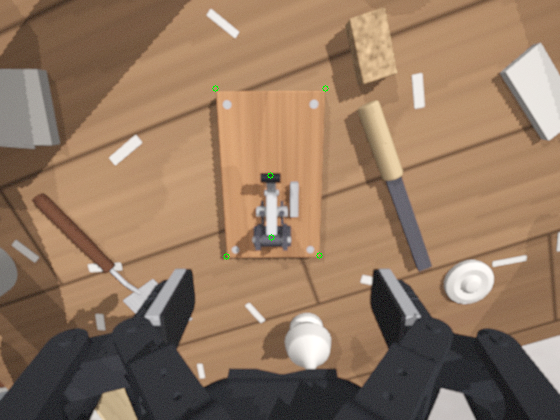

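Wrist picture: the board is nearly upright, with corners near (217,91), (326,92), (320,256) and (227,257). The bar is at (270,177), the fence at (294,199) and the clip foot at (262,212). I'll refine the board pose.

```bash
python3 -c "
from h import *
v=V('w2')
im=v.p[70:280,190:350,::-1];cv2.imwrite('pics/w2c.png',cv2.resize(im,None,fx=2.8,fy=2.8,interpolation=cv2.INTER_CUBIC))
C=v.cloud()
m=(C[...,2]>.011)&(C[...,2]<.03);k=np.zeros_like(m);k[75:275,200:340]=1
m=(m&k).astype(np.uint8);P,r=rect(v,m,.02);print('depthmask',r)
cs,_=cv2.findContours(m,0,cv2.CHAIN_APPROX_NONE);q=max(cs,key=cv2.contourArea);print(q.reshape(-1,2).min(0),q.reshape(-1,2).max(0))
# dark bar
hsv=cv2.cvtColor(v.p,cv2.COLOR_RGB2HSV)
d=(hsv[...,2]<60);kk=np.zeros_like(d);kk[168:188,255:288]=1
ys,xs=np.nonzero(d&kk);print('bar px',xs.min(),xs.max(),ys.min(),ys.max());uv=[((xs.min()+xs.max())/2,(ys.min()+ys.max())/2)]
print(v.plane(uv,.052), v.dep([(270,177),(270,178)]))
# orange edges on rows/cols
h=v.p.astype(int)
for row in (110,130,150): 
  g=C[row,205:340,2]; print(row,np.round(g[[5,8,10,11,12,13,14,15,16,17,20]],3), 'w',np.nonzero(g>.01)[0][[0,-1]]+205)
for col in (240,250,300):
  g=C[75:275,col,2]; print(col,np.nonzero(g>.01)[0][[0,-1]]+75)
"
```

```text
depthmask ((537.047607421875, -160.7522430419922), (129.61367797851562, 219.33277893066406), 70.6258544921875)
[216  91] [324 257]
bar px 262 278 174 182
[[ 0.52622643 -0.15754903  0.052     ]] [[ 0.5238935  -0.15642844  0.05805442]
 [ 0.52508862 -0.15688941  0.05764587]]
110 [-0.     0.001 -0.002 -0.001  0.022  0.02   0.019  0.019  0.019  0.019
  0.019] w [217 337]
130 [ 0.001 -0.001 -0.001 -0.002 -0.001 -0.001  0.02   0.021  0.02   0.019
  0.02 ] w [219 323]
150 [-0.    -0.     0.     0.     0.001 -0.001 -0.     0.018  0.021  0.019
  0.019] w [220 322]
240 [ 91 257]
250 [ 91 269]
300 [ 91 257]
```

View pics/w2c.png

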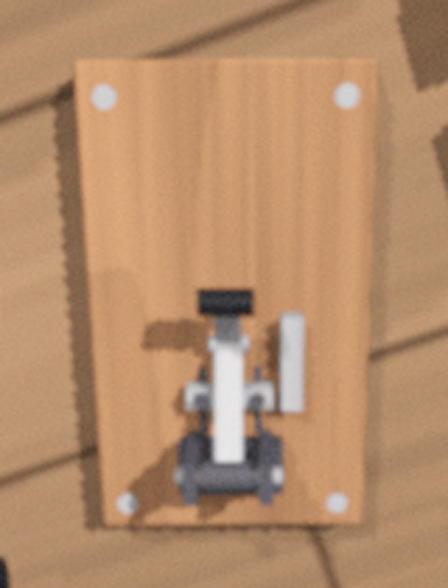

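Call:
{"fn": "servo_tool", "kwargs": {
  "increments": "0 0 -0.005 0 -1.45 4 4.2;0 0 -0.005 0 -1.45 8 4.2;0 0 -0.005 0 -1.45 12 4.2;0 0 -0.005 0 -1.45 16 4.2;0 0 -0.005 0 -1.45 19 4.2;0 0 -0.005 0 -1.45 19 4.2",
  "grip_force": 30
}}

```text
time: 2.42
eef_pos: [0.5207, -0.1486, 0.0856]
tcp_rot: [0.166, 0.986, 0.002, -0.008]
contact_force: [-0.8, 0.1, -0.5]
opening: 0.494
```

Call:
{"fn": "servo_tool", "kwargs": {
  "increments": "0 0 0 0 0 1 4.2;0 0 0 0 0 2 4.2;0 0 0 0 0 2 4.2"
}}

```text
time: 2.67
eef_pos: [0.5264, -0.1521, 0.0737]
tcp_rot: [0.166, 0.986, -0.0, 0.0]
contact_force: [-0.0, -0.4, 0.6]
opening: 0.495
```

```bash
python3 -c "
from h import *
shot('wrist','w3');shot('scene','s3');s=st()
B=np.array([.537,-.1608]);a=np.radians(-19.4);bx=np.array([np.cos(a),np.sin(a)]);by=np.array([-bx[1],bx[0]])
d=np.array(s['eef_pos'][:2])-B;print('tcp in board',d@bx*1000,d@by*1000)
v=V('s3');cv2.imwrite('pics/s3c.png',cv2.resize(v.p[150:250,200:320,::-1],None,fx=5,fy=5,interpolation=cv2.INTER_CUBIC))
"
```

```text
{'time': 2.7667, 'qpos': [-0.4668, 0.2166, 2.0038, 0.0001, 0.9187, -1.7041], 'eef_pos': [0.527, -0.1526, 0.075], 'tcp_rot': [0.166, 0.9861, -0.0003, 0.0012], 'contact_force': [0.1593, -0.1285, 0.3466], 'opening': 0.4878}
Rtool [[-0.945, 0.327, 0.002], [0.327, 0.945, -0.001], [-0.002, -0.0, -1.0]]
tcp in board -12.203392538485833 4.433610700245914
```

View pics/w3.png

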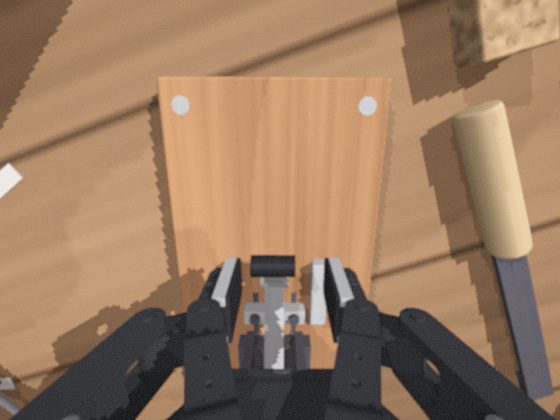

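View pics/s3c.png

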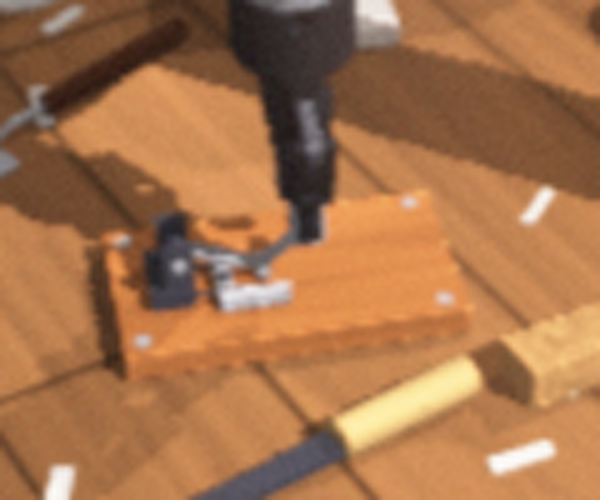

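Call:
{"fn": "servo_tool", "kwargs": {
  "increments": "0 0 0 0 -0.44 0 4.2;0 0 0 0 -0.44 1.5 4.2;0 0 0 0 -0.44 2.5 4.2;0 0 0 0 -0.44 2.5 4.2;0 0 0 0 -0.44 2.5 4.2"
}}

```text
time: 3.18
eef_pos: [0.5241, -0.1564, 0.0482]
tcp_rot: [0.166, 0.986, 0.0, -0.001]
contact_force: [-0.1, 0.9, 0.9]
opening: 0.487
```

Call:
{"fn": "servo_tool", "kwargs": {
  "increments": "0 0 0 -0.12 0 0 3;0 0 0 -0.12 0 0 2;0 0 0 -0.12 0 0 2;0 0 0 -0.12 0 0 2;0 0 0 -0.12 0 0 2;0 0 0 -0.12 0 0 2"
}}

```text
time: 3.68
eef_pos: [0.5262, -0.1574, 0.0493]
tcp_rot: [0.166, 0.986, -0.0, 0.001]
contact_force: [-0.6, -2.4, 3.8]
opening: 0.272
```

Call:
{"fn": "servo_tool", "kwargs": {
  "increments": "0 0 0 -0.04 0 -0.8 2;0 0 0 -0.16 0 -1.6 2;0 0 0 -0.36 0 -2.36 2;0 0 0 -0.63 0 -3.12 2;0 0 0 -0.98 0 -3.84 2;0 0 0 -1.4 0 -4.52 2;0 0 0 -1.88 0 -5.15 2;0 0 0 -2.43 0 -5.74 2;0 0 0 -3.03 0 -6.27 2;0 0 0 -3.03 0 -6.27 2"
}}

```text
time: 4.52
eef_pos: [0.5552, -0.1675, 0.1134]
tcp_rot: [0.166, 0.986, -0.0, 0.0]
contact_force: [-3.9, -2.8, 0.5]
opening: 0.272
```

Call:
{"fn": "servo_tool", "kwargs": {
  "increments": "0 0 0 -0.65 0 -0.46 2;0 0 0 -1.34 0 -0.86 2;0 0 0 -2.07 0 -1.19 2;0 0 0 -2.83 0 -1.44 2;0 0 0 -3.61 0 -1.61 2;0 0 0 -3.9 0 -1.66 2;0 0 0 -3.9 0 -1.66 2;0 0 0 -3.9 0 -1.66 2"
}}

```text
time: 5.18
eef_pos: [0.5928, -0.1807, 0.1298]
tcp_rot: [0.166, 0.986, -0.001, 0.002]
contact_force: [-1.4, -5.2, 3.2]
opening: 0.27
```

Call:
{"fn": "servo_tool", "kwargs": {
  "increments": "0 0 0 0 0 0 3.5;0 0 0 0 0 0 4.5;0 0 0 0 0 0 4.5;0 0 0 0 0 -2 4.5;0 0 0 0 0 -5 4.5;0 0 0 0 0 -5 4.5"
}}

```text
time: 5.68
eef_pos: [0.594, -0.18, 0.1836]
tcp_rot: [0.166, 0.986, -0.001, 0.005]
contact_force: [-0.4, -0.8, 1.9]
opening: 0.526
```

```bash
python3 -c "
from h import *
shot('side','d4');shot('scene','s4');s=st()
v=V('s4');a=cv2.resize(v.p[150:250,200:320,::-1],None,fx=3.3,fy=3.3);v=V('d4');b=cv2.resize(v.p[190:290,260:380,::-1],None,fx=3.3,fy=3.3);cv2.imwrite('pics/s4c.png',np.hstack([a,b]))
"
```

```text
{'time': 5.7833, 'qpos': [-0.4583, 0.2229, 1.7785, 0.001, 1.1369, -1.696], 'eef_pos': [0.5921, -0.1793, 0.1794], 'tcp_rot': [0.166, 0.9861, -0.0, 0.0017], 'contact_force': [0.5236, 0.8792, -0.3959], 'opening': 0.5273}
Rtool [[-0.945, 0.327, 0.003], [0.327, 0.945, -0.001], [-0.003, 0.001, -1.0]]
```

View pics/s4c.png

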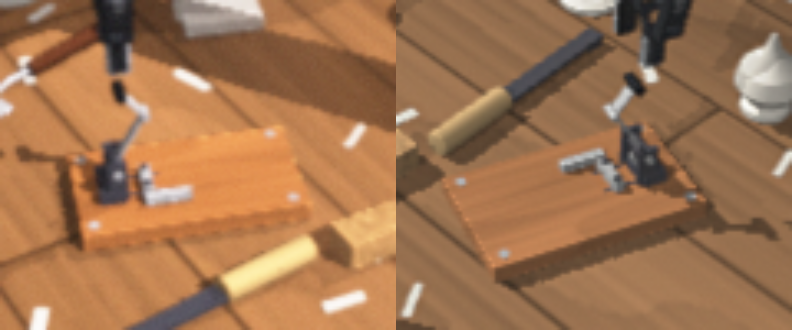

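The clip stands up on its own: bar high at (120,92) in the left crop, stop bar and fence clear beneath it. Now to the tile.

Call:
{"fn": "servo_tool", "kwargs": {
  "increments": "0 0 -0.12 3 6 0 8.5;0 0 -0.24 5 11 0 8.5;0 0 -0.36 7.3 15 0 8.5;0 0 -0.48 9.7 20 0 8.5;0 0 -0.6 12 25 0 8.5;0 0 -0.738 14.5 30 0 8.5;0 0 -0.738 16.4 33.7 2 8.5;0 0 -0.738 16.4 33.7 3 8.5;0 0 -0.738 16.4 33.7 4 8.5;0 0 -0.738 16.4 33.7 5 8.5"
}}

```text
time: 6.62
eef_pos: [0.5436, 0.1975, 0.125]
tcp_rot: [-0.203, 0.979, 0.001, -0.002]
contact_force: [-1.1, -0.9, -0.4]
opening: 0.995
```

Call:
{"fn": "servo_tool", "kwargs": {
  "increments": "0 0 0 0 0 0 8.5;0 0 0 0 0 0 8.5"
}}

```text
time: 6.78
eef_pos: [0.545, 0.1925, 0.1256]
tcp_rot: [-0.201, 0.98, -0.0, -0.002]
contact_force: [0.2, 0.6, -0.2]
opening: 0.994
```

```bash
python3 -c "
from h import *
shot('wrist','w5');s=st();v=V('w5')
hsv=cv2.cvtColor(v.p,cv2.COLOR_RGB2HSV)
C=v.cloud()
w=((hsv[...,1]<60)&(hsv[...,2]>110)&(C[...,2]>.006)&(C[...,2]<.02)&(abs(C[...,0]-.547)<.08)&(abs(C[...,1]-.193)<.08)).astype(np.uint8)
w=cv2.morphologyEx(w,cv2.MORPH_OPEN,np.ones((3,3)))
print(rect(v,w,.012)[1])
cv2.imwrite('pics/w5m.png',np.hstack([cv2.resize(v.p[:,:,::-1],(400,300)),cv2.resize(cv2.cvtColor(w*255,8),(400,300))]))
"
```

```text
{'time': 6.8333, 'qpos': [0.1627, 0.2044, 1.9059, -0.0003, 1.0331, -1.8119], 'eef_pos': [0.5462, 0.1918, 0.127], 'tcp_rot': [-0.2006, 0.9797, -0.0001, -0.0009], 'contact_force': [0.4344, -0.198, 0.4069], 'opening': 0.9958}
Rtool [[-0.92, -0.393, -0.002], [-0.393, 0.92, -0.001], [0.002, 0.0, -1.0]]
((546.7875366210938, 192.64515686035156), (109.49474334716797, 47.81494140625), 23.034690856933594)
```

View pics/w5m.png

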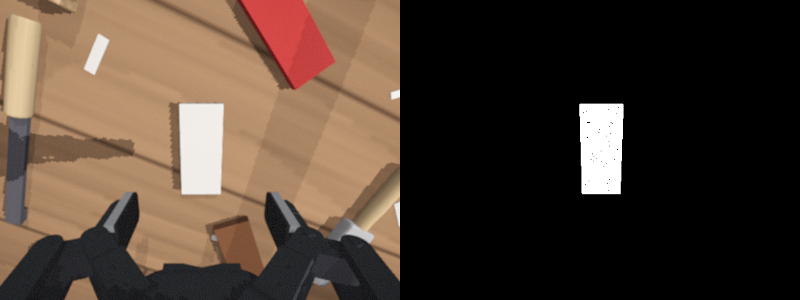

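Call:
{"fn": "servo_tool", "kwargs": {
  "increments": "0 0 0 -0.1 0.05 3 6.2;0 0 0 -0.1 0.05 6 6.2;0 0 0 -0.1 0.05 9 6.2;0 0 0 -0.1 0.05 10.5 6.2;0 0 0 -0.1 0.05 10.9 6.2;0 0 0 -0.1 0.05 10.9 6.2;0 0 0 -0.1 0.05 10.9 6.2",
  "grip_force": 30
}}

```text
time: 7.42
eef_pos: [0.5489, 0.1926, 0.0204]
tcp_rot: [-0.2, 0.98, -0.0, 0.001]
contact_force: [-0.4, -0.1, -0.2]
opening: 0.725
```

Call:
{"fn": "servo_tool", "kwargs": {
  "increments": "0 0 0 0 0 0 6.2"
}}

```text
time: 7.5
eef_pos: [0.5493, 0.1931, 0.0211]
tcp_rot: [-0.2, 0.98, -0.0, 0.002]
contact_force: [0.8, -0.6, 0.3]
opening: 0.73
```

```bash
python3 -c "
from h import *
shot('wrist','w6');s=st()
v=V('w6')
"
```

```text
{'time': 7.55, 'qpos': [0.1642, 0.3685, 1.9325, 0.0, 0.8365, -1.8101], 'eef_pos': [0.5492, 0.1933, 0.0211], 'tcp_rot': [-0.2004, 0.9797, -0.0001, 0.0021], 'contact_force': [0.1112, 0.5668, 0.0276], 'opening': 0.7268}
Rtool [[-0.92, -0.393, 0.004], [-0.393, 0.92, 0.001], [-0.004, -0.001, -1.0]]
```

View pics/w6.png

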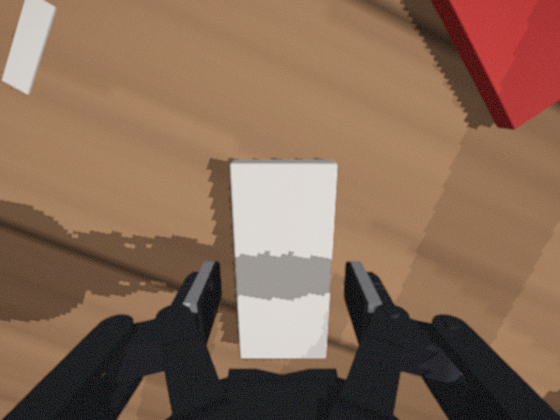

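Call:
{"fn": "servo_tool", "kwargs": {
  "increments": "0 0 0 0.2 0 0.3 6;0 0 0 0.2 0 0.6 6;0 0 0 0.2 0 0.6 6;0 0 0 0.2 0 0.6 6"
}}

```text
time: 7.88
eef_pos: [0.5452, 0.1927, 0.0127]
tcp_rot: [-0.201, 0.98, -0.0, -0.0]
contact_force: [-0.1, 0.5, -0.8]
opening: 0.698
```

Call:
{"fn": "servo_tool", "kwargs": {
  "increments": "0 0 0 0 0 0 5;0 0 0 0 0 0 4;0 0 0 0 0 0 4;0 0 0 0 0 0 4;0 0 0 0 0 0 4;0 0 0 0 0 0 4"
}}

```text
time: 8.38
eef_pos: [0.5457, 0.1927, 0.0131]
tcp_rot: [-0.201, 0.98, 0.0, 0.0]
contact_force: [-0.1, -0.6, 0.6]
opening: 0.552
```

Call:
{"fn": "servo_tool", "kwargs": {
  "increments": "0 0 0 0 0 -1 4;0 0 0 0 0 -3 4;0 0 0 0 0 -6 4;0 0 0 0 0 -8 4;0 0 0 0 0 -9 4;0 0 0 0 0 -9 4"
}}

```text
time: 8.88
eef_pos: [0.5471, 0.1929, 0.1059]
tcp_rot: [-0.201, 0.98, -0.0, 0.003]
contact_force: [-0.5, 0.4, -0.5]
opening: 0.55
```

Call:
{"fn": "servo_tool", "kwargs": {
  "increments": "0 0 0.05 1 -1.3 0 4;0 0 0.12 3 -4 0 4;0 0 0.22 5.5 -7.3 0 4;0 0 0.32 8 -10.6 0 4;0 0 0.42 10.4 -13.9 0 4;0 0 0.52 12.8 -17.1 0 4;0 0 0.61 15.2 -20.4 0 4;0 0 0.68 17.6 -23.6 0 4;0 0 0.74 19.5 -26.1 0 4;0 0 0.74 20.3 -27.2 0 4"
}}

```text
time: 9.72
eef_pos: [0.4637, -0.1401, 0.1012]
tcp_rot: [0.17, 0.985, -0.0, -0.001]
contact_force: [-0.4, -0.0, -0.6]
opening: 0.552
```

Call:
{"fn": "servo_tool", "kwargs": {
  "increments": "0 0 0 0 0 0 4;0 0 0 0 0 0 4"
}}

```text
time: 9.88
eef_pos: [0.4646, -0.1373, 0.1013]
tcp_rot: [0.168, 0.986, 0.001, -0.001]
contact_force: [-0.4, -0.0, -1.3]
opening: 0.551
```

```bash
python3 -c "
from h import *
shot('wrist','w7');s=st()
B=np.array([.537,-.1608]);a=np.radians(-19.4);bx=np.array([np.cos(a),np.sin(a)]);by=np.array([-bx[1],bx[0]])
d=np.array(s['eef_pos'][:2])-B;print('tcp in board',d@bx*1000,d@by*1000)
v=V('w7');C=v.cloud();hsv=cv2.cvtColor(v.p,cv2.COLOR_RGB2HSV)
w=((hsv[...,1]<60)&(C[...,2]>.06)&(C[...,2]<.12)).astype(np.uint8)
"
```

```text
{'time': 9.9333, 'qpos': [-0.4958, 0.0408, 2.1428, 0.0005, 0.9608, -1.7305], 'eef_pos': [0.4649, -0.1366, 0.1015], 'tcp_rot': [0.1674, 0.9859, 0.0007, -0.0013], 'contact_force': [-0.4836, 0.0938, -1.3784], 'opening': 0.5531}
Rtool [[-0.944, 0.33, -0.002], [0.33, 0.944, 0.002], [0.003, 0.001, -1.0]]
tcp in board -76.05309178836745 -1.1223993824127816
```

View pics/w7.png

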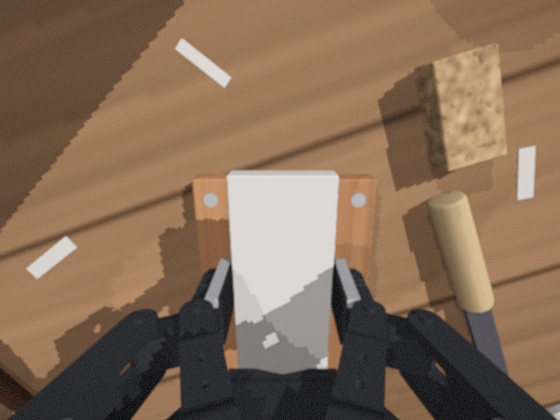

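The tile is held level and square over the open end of the board, with its edges parallel to the board's sides. Lowering it now.

Call:
{"fn": "servo_tool", "kwargs": {
  "increments": "0 0 0 0 0 2 4;0 0 0 0 0 4 4;0 0 0 0 0 5.5 4;0 0 0 0 0 6.2 4;0 0 0 0 0 6.5 4;0 0 0 0 0 6.7 4;0 0 0 0 0 6.75 4;0 0 0 0 0 6.75 4"
}}

```text
time: 10.6
eef_pos: [0.4665, -0.1373, 0.036]
tcp_rot: [0.167, 0.986, -0.0, 0.001]
contact_force: [0.0, -0.0, -0.3]
opening: 0.55
```

Call:
{"fn": "servo_tool", "kwargs": {
  "increments": "0 0 0 0 0 0 4"
}}

```text
time: 10.68
eef_pos: [0.4665, -0.1375, 0.0362]
tcp_rot: [0.167, 0.986, -0.0, 0.001]
contact_force: [0.3, 0.0, -1.6]
opening: 0.554
```

Call:
{"fn": "servo_tool", "kwargs": {
  "increments": "0 0 0 0 0 0.15 4;0 0 0 0 0 0.3 4;0 0 0 0 0 0.3 4"
}}

```text
time: 10.93
eef_pos: [0.4663, -0.1376, 0.033]
tcp_rot: [0.167, 0.986, -0.0, 0.0]
contact_force: [-1.0, 0.7, 2.6]
opening: 0.549
```

Call:
{"fn": "servo_tool", "kwargs": {
  "increments": "0 0 0 0 0 0 4"
}}

```text
time: 11.02
eef_pos: [0.4663, -0.1376, 0.033]
tcp_rot: [0.167, 0.986, -0.0, 0.001]
contact_force: [-1.1, 0.5, 4.2]
opening: 0.549
```

Call:
{"fn": "servo_tool", "kwargs": {
  "increments": "0 0 0 0 0 0 5.8;0 0 0 0 0 0 5.8;0 0 0 0 0 0 5.8;0 0 0 1 0 0 5.8;0 0 0 2 0 0 5.8;0 0 0 3 0 0 5.8;0 0 0 3 0 0 5.8;0 0 0 3 0 0 5.8"
}}

```text
time: 11.68
eef_pos: [0.4364, -0.1269, 0.0321]
tcp_rot: [0.167, 0.986, 0.0, -0.0]
contact_force: [0.5, -0.1, 0.1]
opening: 0.684
```

Call:
{"fn": "servo_tool", "kwargs": {
  "increments": "0 0 0 0 0 0 5;0 0 0 0 0 0 4;0 0 0 0 0 0 4;0 0 0 0 0 0 4;0 0 0 0 0 0 4",
  "grip_force": 25
}}

```text
time: 12.1
eef_pos: [0.438, -0.1277, 0.0328]
tcp_rot: [0.167, 0.986, -0.0, 0.0]
contact_force: [-1.0, -0.1, 4.5]
opening: 0.554
```

```bash
cat >> h.py <<'E'
B=np.array([.537,-.1608]);ba=np.radians(-19.4);bx=np.array([np.cos(ba),np.sin(ba)]);by=np.array([-bx[1],bx[0]])
def board(P): d=np.asarray(P)[...,:2]-B; return np.stack([d@bx,d@by],-1)*1000
def both(f):
    shot('side','d'+f);shot('scene','s'+f)
    v=V('s'+f);a=cv2.resize(v.p[150:250,200:320,::-1],None,fx=3.3,fy=3.3,interpolation=cv2.INTER_CUBIC);v=V('d'+f);b=cv2.resize(v.p[190:290,260:380,::-1],None,fx=3.3,fy=3.3,interpolation=cv2.INTER_CUBIC);cv2.imwrite(f'pics/b{f}.png',np.hstack([a,b]))
E
python3 -c "
from h import *
shot('wrist','w8');both('8');s=st();print(board(s['eef_pos']))
v=V('w8');C=v.cloud();hsv=cv2.cvtColor(v.p,cv2.COLOR_RGB2HSV)
w=((hsv[...,1]<60)&(hsv[...,2]>80)&(C[...,2]>.028)&(C[...,2]<.037)).astype(np.uint8);w[260:]=0
P,r=rect(v,w,.032);print(r,board(np.array(r[0])/1000));print(board(cv2.boxPoints(r)/1000))
"
```

```text
{'time': 12.25, 'qpos': [-0.5068, 0.1071, 2.2321, -0.0001, 0.8014, -1.7417], 'eef_pos': [0.438, -0.1278, 0.0328], 'tcp_rot': [0.1671, 0.9859, -0.0002, 0.0004], 'contact_force': [-1.3387, -1.0118, 4.731], 'opening': 0.5522}
Rtool [[-0.944, 0.33, 0.001], [0.33, 0.944, -0.001], [-0.001, -0.0, -1.0]]
[-104.39966209   -1.72708218]
((419.64215087890625, -120.98773193359375), (47.65516662597656, 11.113824844360352), 70.78556823730469) [-123.9186704    -1.42988269]
[[-129.39837738  -25.27534902]
 [-118.28461443  -25.23935449]
 [-118.43896183   22.41557623]
 [-129.55272478   22.3795817 ]]
```

View pics/b8.png

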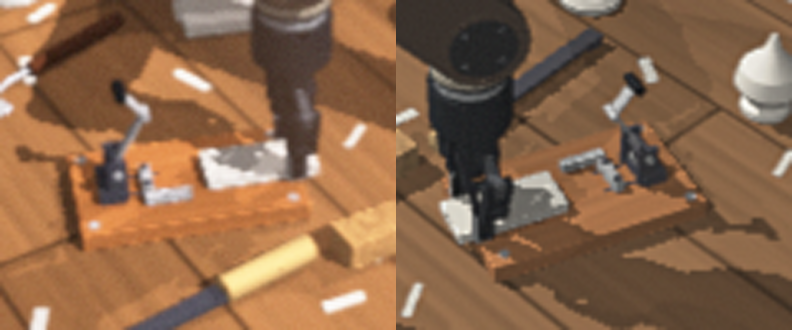

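View pics/w8.png

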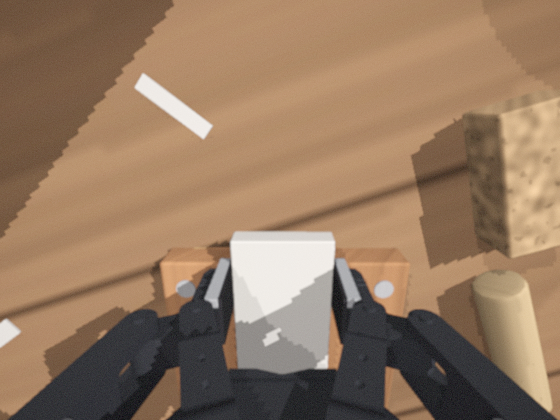

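```bash
python3 -c "
from h import *
v=V('w2')
for r in (381,384,410): print(r,board(v.plane([(190+192/2.8,70+r/2.8),(190+265/2.8,70+r/2.8)],.03)))
for q in ((291,313),(291,412),(280,360),(304,360)): print('fence',q,board(v.plane([(190+q[0]/2.8,70+q[1]/2.8)],.03)))
C=v.cloud()
for u in (190+192/2.8,190+265/2.8):
  for r in range(203,222): p=v.dep([(round(u),r)]);print(r,board(p).round(1),p[:,2].round(3),end=';')
"
```

```text
381 [[ 30.80713842 -16.8847376 ]
 [ 30.94031922  16.84316547]]
384 [[ 32.2665886  -16.92691235]
 [ 32.39944741  16.84009484]]
410 [[ 45.05858601 -17.2972959 ]
 [ 45.18857842  16.81325677]]
fence (291, 313) [[-1.20855868 28.61463368]]
fence (291, 412) [[46.23025433 28.96547354]]
fence (280, 360) [[20.84726197 23.7370114 ]]
fence (304, 360) [[20.89041596 34.73287681]]
203 [[ 30.  -17.1]] [0.019];204 [[ 31.6 -17.2]] [0.019];205 [[ 32.3 -17. ]] [0.021];206 [[ 33.7 -17.1]] [0.021];207 [[ 34.4 -17. ]] [0.023];208 [[ 34.9 -16.8]] [0.026];209 [[ 34.8 -16.4]] [0.03];210 [[ 36.5 -16.6]] [0.029];211 [[ 37.2 -16.4]] [0.031];212 [[ 39.3 -16.7]] [0.029];213 [[ 40.4 -16.6]] [0.03];214 [[ 41.9 -16.7]] [0.029];215 [[ 42.8 -16.6]] [0.031];216 [[ 44.5 -16.7]] [0.03];217 [[ 49.6 -17.6]] [0.02];218 [[ 50.9 -17.6]] [0.02];219 [[ 52.7 -17.8]] [0.019];220 [[ 53.5 -17.7]] [0.021];221 [[ 55.7 -17.9]] [0.019];203 [[30.2 17.4]] [0.019];204 [[31.2 17.4]] [0.02];205 [[33.  17.4]] [0.019];206 [[34.1 17.4]] [0.02];207 [[35.1 17.4]] [0.021];208 [[34.7 17.3]] [0.027];209 [[34.8 17.3]] [0.03];210 [[36.6 17.3]] [0.029];211 [[37.3 17.3]] [0.031];212 [[39.  17.3]] [0.03];213 [[40.5 17.3]] [0.03];214 [[42.1 17.3]] [0.029];215 [[42.8 17.3]] [0.031];216 [[44.2 17.3]] [0.031];217 [[49.9 17.3]] [0.019];218 [[51.3 17.3]] [0.019];219 [[52.4 17.3]] [0.02];220 [[53.8 17.3]] [0.021];221 [[55.4 17.3]] [0.02];
```

By eye the stop face is at board x ≈ 35 mm, so there's about 54 mm of travel left. I'll slide most of the way and then feel for contact.

Call:
{"fn": "servo_tool", "kwargs": {
  "increments": "0 0 0 -0.4 0 -0.03 4;0 0 0 -1 0 -0.03 4;0 0 0 -1.6 0 -0.03 4;0 0 0 -2.2 0 -0.03 4;0 0 0 -2.8 0 -0.03 4;0 0 0 -3.4 0 -0.03 4;0 0 0 -4 0 -0.03 4;0 0 0 -4.4 0 -0.03 4;0 0 0 -4.7 0 -0.03 4;0 0 0 -4.7 0 -0.03 4"
}}

```text
time: 13.08
eef_pos: [0.4811, -0.1425, 0.0328]
tcp_rot: [0.167, 0.986, 0.0, -0.002]
contact_force: [-5.3, 1.7, 8.0]
opening: 0.548
```

Call:
{"fn": "servo_tool", "kwargs": {
  "increments": "0 0 0 0 0 0 4;0 0 0 0 0 0 4"
}}

```text
time: 13.25
eef_pos: [0.4811, -0.1425, 0.0327]
tcp_rot: [0.167, 0.986, 0.0, -0.001]
contact_force: [-5.1, 1.9, 7.6]
opening: 0.557
```

```bash
python3 -c "
from h import *
shot('wrist','w9');both('9');s=st();print(board(s['eef_pos']))
v=V('w9');C=v.cloud();hsv=cv2.cvtColor(v.p,cv2.COLOR_RGB2HSV)
w=((hsv[...,1]<60)&(hsv[...,2]>80)&(C[...,2]>.028)&(C[...,2]<.037)).astype(np.uint8);w[260:]=0
P,r=rect(v,w,.032);print(r,board(np.array(r[0])/1000));print(board(cv2.boxPoints(r)/1000))
"
```

```text
{'time': 13.4, 'qpos': [-0.4903, 0.2008, 2.1225, -0.0003, 0.8212, -1.7255], 'eef_pos': [0.4811, -0.1425, 0.0328], 'tcp_rot': [0.1669, 0.986, 0.0003, -0.0014], 'contact_force': [-5.1056, 2.189, 7.6448], 'opening': 0.5523}
Rtool [[-0.944, 0.329, -0.003], [0.329, 0.944, 0.001], [0.003, 0.0, -1.0]]
[-58.8123351   -1.27858872]
((462.8050231933594, -135.74668884277344), (47.6486930847168, 11.095525741577148), 70.79467010498047) [-78.30411942  -1.01383674]
[[-83.77091998 -24.8568934 ]
 [-72.67545274 -24.81918996]
 [-72.8373273   22.82921158]
 [-83.93279949  22.79152221]]
```

View pics/b9.png

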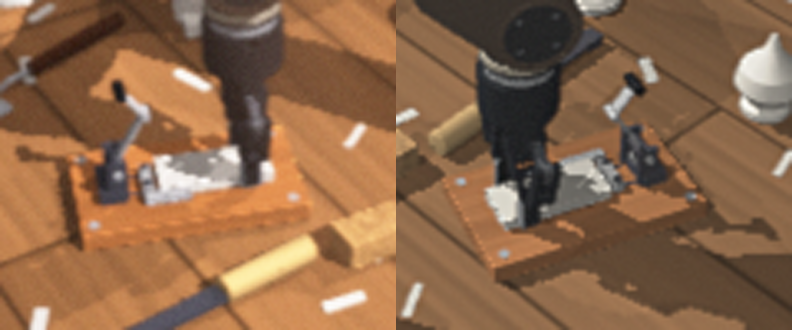

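Call:
{"fn": "servo_tool", "kwargs": {
  "increments": "0 0 0 -0.2 0 -0.08 4;0 0 0 -0.4 0 -0.08 4;0 0 0 -0.6 0 -0.08 4;0 0 0 -0.6 0 -0.08 4"
}}

```text
time: 13.73
eef_pos: [0.4867, -0.1445, 0.0328]
tcp_rot: [0.167, 0.986, 0.0, -0.002]
contact_force: [-4.4, 0.5, 1.5]
opening: 0.552
```

Call:
{"fn": "servo_tool", "kwargs": {
  "increments": "0 0 0 0 0.05 0 4;0 0 0 0 0.1 0 4;0 0 0 0 0.1 0 4"
}}

```text
time: 13.98
eef_pos: [0.4868, -0.1441, 0.0328]
tcp_rot: [0.167, 0.986, -0.0, -0.001]
contact_force: [-4.4, -1.8, 1.3]
opening: 0.554
```

Call:
{"fn": "servo_tool", "kwargs": {
  "increments": "0 0 0 -0.05 0 0 4;0 0 0 -0.1 0 0 4;0 0 0 -0.1 0 0 4"
}}

```text
time: 14.23
eef_pos: [0.4868, -0.1441, 0.0328]
tcp_rot: [0.167, 0.986, 0.0, -0.003]
contact_force: [-8.2, -0.8, 4.8]
opening: 0.55
```

Call:
{"fn": "servo_tool", "kwargs": {
  "increments": "0 0 0 -0.05 0 0 4;0 0 0 -0.1 0 0 4;0 0 0 -0.1 0 0 4"
}}

```text
time: 14.48
eef_pos: [0.4869, -0.1441, 0.0328]
tcp_rot: [0.167, 0.986, 0.0, -0.004]
contact_force: [-11.1, -1.1, 7.5]
opening: 0.553
```

```bash
python3 -c "
from h import *
shot('wrist','w10');both('10');s=st();print(board(s['eef_pos']))
v=V('w10');C=v.cloud();hsv=cv2.cvtColor(v.p,cv2.COLOR_RGB2HSV)
w=((hsv[...,1]<60)&(hsv[...,2]>80)&(C[...,2]>.028)&(C[...,2]<.037)).astype(np.uint8);w[260:]=0
P,r=rect(v,w,.032);print(board(cv2.boxPoints(r)/1000))
for f,(x,y) in (('d10',(300,190)),('s10',(200,170))):
  v=V(f);cv2.imwrite('pics/z'+f+'.png',cv2.resize(v.p[y:y+70,x:x+90,::-1],None,fx=8,fy=8,interpolation=cv2.INTER_CUBIC))
"
```

```text
{'time': 14.6333, 'qpos': [-0.4869, 0.2149, 2.1052, -0.0024, 0.8294, -1.72], 'eef_pos': [0.4869, -0.1441, 0.0328], 'tcp_rot': [0.1673, 0.9859, 0.0004, -0.004], 'contact_force': [-10.9755, -0.6233, 7.4141], 'opening': 0.5544}
Rtool [[-0.944, 0.33, -0.008], [0.33, 0.944, 0.002], [0.008, -0.001, -1.0]]
[-52.80030284  -0.8885541 ]
[[-77.71186834 -24.46451419]
 [-66.63010246 -24.43177795]
 [-66.77083309  23.22181041]
 [-77.85259898  23.18907417]]
```

View pics/zd10.png

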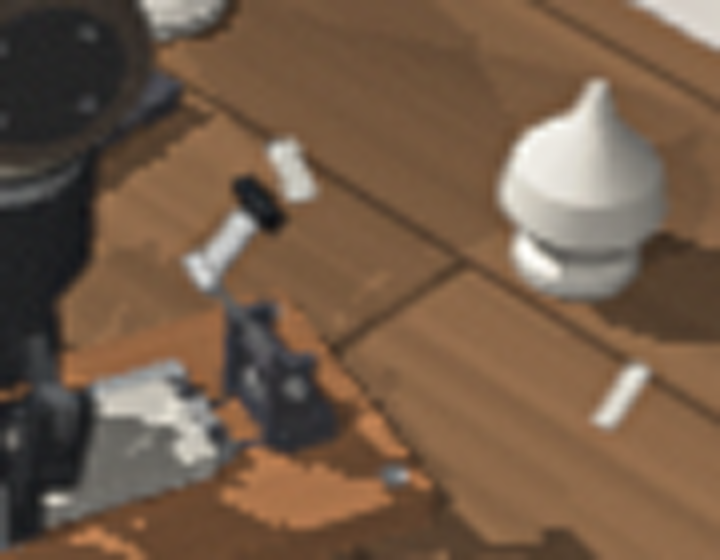

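View pics/zs10.png

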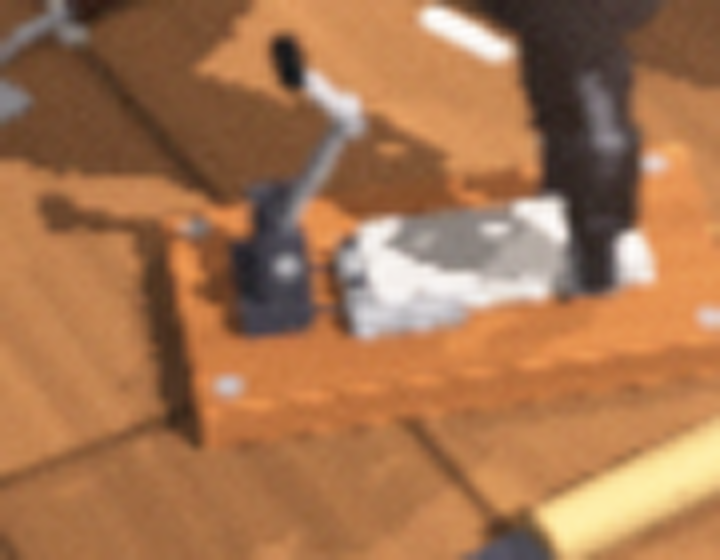

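Call:
{"fn": "servo_tool", "kwargs": {
  "increments": "0 0 0 0.15 0.05 -0.08 4;0 0 0 0.15 0.1 -0.08 4;0 0 0 0.15 0.1 -0.08 4"
}}

```text
time: 14.88
eef_pos: [0.487, -0.1436, 0.0333]
tcp_rot: [0.167, 0.986, -0.001, -0.002]
contact_force: [-6.8, -4.1, -1.3]
opening: 0.554
```

Call:
{"fn": "servo_tool", "kwargs": {
  "increments": "0 0 0 0 0.05 0 4;0 0 0 0 0.1 0 4;0 0 0 0 0.1 0 4"
}}

```text
time: 15.13
eef_pos: [0.4871, -0.1435, 0.0333]
tcp_rot: [0.167, 0.986, -0.001, -0.002]
contact_force: [-8.8, -6.6, 0.2]
opening: 0.555
```

Both contacts are felt: the force rises without motion in x (stop) and in y (fence). I'll ease most of the preload and then release.

Call:
{"fn": "servo_tool", "kwargs": {
  "increments": "0 0 0 0.05 -0.1 0 4;0 0 0 0.1 -0.18 0 4;0 0 0 0.1 -0.18 0 4"
}}

```text
time: 15.38
eef_pos: [0.4869, -0.1437, 0.0336]
tcp_rot: [0.167, 0.986, 0.0, -0.0]
contact_force: [-2.8, -1.7, -1.9]
opening: 0.552
```

Call:
{"fn": "servo_tool", "kwargs": {
  "increments": "0 0 0 0 0 0 5.8;0 0 0 0 0 0 5.8;0 0 0 0 0 0 5.8"
}}

```text
time: 15.63
eef_pos: [0.4885, -0.1437, 0.0348]
tcp_rot: [0.167, 0.986, -0.0, 0.001]
contact_force: [-0.7, 0.3, -0.5]
opening: 0.68
```

```bash
python3 -c "
from h import *
shot('wrist','w11');s=st();print(board(s['eef_pos']))
v=V('w11');C=v.cloud();hsv=cv2.cvtColor(v.p,cv2.COLOR_RGB2HSV)
w=((hsv[...,1]<60)&(hsv[...,2]>80)&(C[...,2]>.028)&(C[...,2]<.037)).astype(np.uint8);w[260:]=0
P,r=rect(v,w,.032);print(board(cv2.boxPoints(r)/1000))
"
```

```text
{'time': 15.6833, 'qpos': [-0.4858, 0.2089, 2.1076, 0.0005, 0.8229, -1.7215], 'eef_pos': [0.4884, -0.1437, 0.0348], 'tcp_rot': [0.1669, 0.986, -0.0002, 0.0011], 'contact_force': [-0.9736, -0.8471, 0.709], 'opening': 0.6802}
Rtool [[-0.944, 0.329, 0.002], [0.329, 0.944, -0.001], [-0.002, 0.0, -1.0]]
[-5.15380212e+01  2.23226938e-02]
[[-77.50131006 -23.98656452]
 [-64.21116079 -23.94115853]
 [-64.37413967  23.7486007 ]
 [-77.66428895  23.70319471]]
```

Call:
{"fn": "servo_tool", "kwargs": {
  "increments": "0 0 0 0 0 -2 5.8;0 0 0 0 0 -5 5.8;0 0 0 0 0 -9 5;0 0 0 0 0 -13 4.5;0 0 0 -3 0 -15 4.5;0 0 0 -6 0 -15.5 4.5;0 0 0 -9 0 -15.5 4.5;0 0 0 -11.1 -0.05 -15.5 4.5;0 0 0 -11.1 -0.05 -15.5 4.5;0 0 0 -11.1 -0.05 -15.5 4.5"
}}

```text
time: 16.52
eef_pos: [0.5927, -0.1806, 0.189]
tcp_rot: [0.167, 0.986, 0.0, 0.0]
contact_force: [-0.4, -0.1, -1.0]
opening: 0.525
```

Call:
{"fn": "servo_tool", "kwargs": {
  "increments": "0 0 0 0 0 0 4.5;0 0 0 0 0 0 4.5"
}}

```text
time: 16.68
eef_pos: [0.5912, -0.1801, 0.1889]
tcp_rot: [0.167, 0.986, 0.0, -0.0]
contact_force: [0.5, 0.0, 0.6]
opening: 0.526
```

```bash
python3 -c "
from h import *
shot('wrist','w12');both('12');s=st();print(board(s['eef_pos']))
v=V('w12');C=v.cloud();hsv=cv2.cvtColor(v.p,cv2.COLOR_RGB2HSV)
cv2.imwrite('pics/w12c.png',cv2.resize(v.p[60:330,180:380,::-1],None,fx=2.2,fy=2.2,interpolation=cv2.INTER_CUBIC))
"
```

```text
{'time': 16.8333, 'qpos': [-0.4598, 0.2138, 1.7701, 0.0, 1.1579, -1.6949], 'eef_pos': [0.5914, -0.1803, 0.1892], 'tcp_rot': [0.1671, 0.9859, 0.0, -0.0001], 'contact_force': [-0.6616, -0.3985, 0.2549], 'opening': 0.5291}
Rtool [[-0.944, 0.329, -0.0], [0.329, 0.944, 0.0], [0.0, 0.0, -1.0]]
[57.82879008 -0.29421978]
```

View pics/w12c.png

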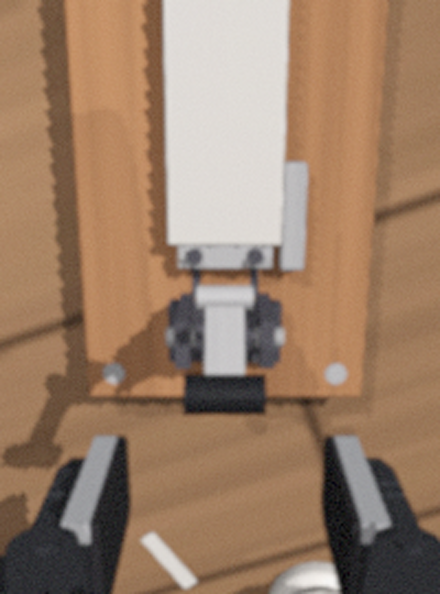

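View pics/b12.png

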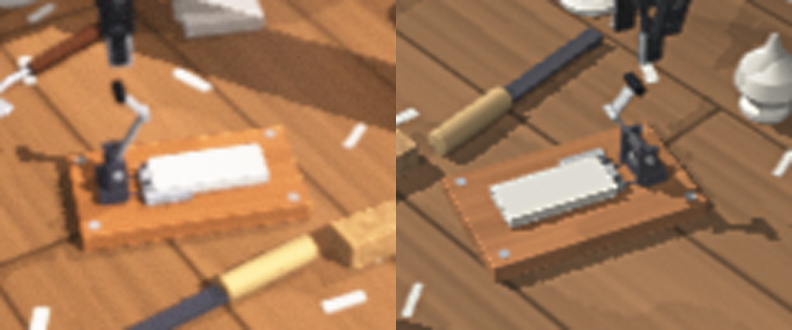

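The tile is flush with the stop (crop row 243), and its right side is at the fence (crop x≈284). The bar is at (225,393). I'll measure the fence gap and the yaw.

```bash
python3 -c "
from h import *
v=V('w12');g=cv2.cvtColor(v.p,cv2.COLOR_RGB2GRAY).astype(int)
for row in (80,100,120,140,150,155,160,165):
  print(row,g[row,300:326].tolist())
hsv=cv2.cvtColor(v.p,cv2.COLOR_RGB2HSV)
w=((hsv[...,2]>200)&(hsv[...,1]<40)).astype(np.uint8);w[:,:250]=0;w[:,315:]=0;w[172:]=0
L=[];Rr=[]
for row in range(70,166,4):
  x=np.nonzero(w[row])[0];L.append((x[0]-.5,row));Rr.append((x[-1]+.5,row))
for n,E in (('L',L),('R',Rr)):
  p=board(v.plane(E,.032)); k=np.polyfit(p[:,0],p[:,1],1);print(n,'slope deg',np.degrees(np.arctan(k[0])),'y at x=30,0,-30',np.polyval(k,[30,0,-30]).round(2))
"
```

```text
80 [220, 222, 220, 220, 221, 219, 221, 219, 221, 216, 197, 158, 130, 130, 131, 133, 136, 137, 138, 138, 142, 147, 144, 149, 146, 143]
100 [219, 221, 219, 220, 220, 219, 220, 222, 218, 203, 169, 138, 130, 128, 130, 132, 139, 138, 139, 139, 144, 146, 151, 145, 147, 144]
120 [219, 221, 219, 219, 220, 220, 219, 222, 215, 196, 156, 130, 130, 130, 134, 138, 135, 135, 141, 142, 147, 150, 147, 147, 147, 144]
140 [219, 219, 217, 217, 219, 221, 220, 215, 196, 178, 182, 190, 188, 188, 189, 186, 186, 183, 181, 175, 147, 135, 136, 139, 144, 142]
150 [218, 217, 219, 219, 220, 219, 219, 219, 208, 186, 185, 188, 191, 189, 188, 185, 185, 185, 178, 155, 139, 130, 134, 137, 137, 141]
155 [219, 219, 218, 219, 217, 219, 216, 207, 193, 180, 185, 190, 188, 189, 189, 185, 183, 183, 171, 148, 131, 129, 136, 141, 141, 139]
160 [220, 217, 218, 218, 219, 220, 219, 209, 192, 182, 184, 186, 190, 190, 185, 184, 184, 181, 165, 141, 130, 127, 132, 132, 136, 138]
165 [219, 220, 219, 219, 218, 220, 217, 201, 180, 183, 185, 189, 189, 189, 186, 183, 186, 184, 175, 147, 129, 130, 133, 138, 137, 143]
L slope deg 0.16458826219673042 y at x=30,0,-30 [-23.54 -23.62 -23.71]
R slope deg -0.254514293373916 y at x=30,0,-30 [23.39 23.52 23.66]
```

Call:
{"fn": "servo_tool", "kwargs": {
  "increments": "0 0 0 -0.14 0 2 4.2;0 0 0 -0.14 0 4 4.2;0 0 0 -0.14 0 5.3 4.2;0 0 0 -0.14 0 5.9 4.2;0 0 0 -0.14 0 5.9 4.2;0 0 0 -0.14 0 5.9 4.2"
}}

```text
time: 17.33
eef_pos: [0.5934, -0.1811, 0.1304]
tcp_rot: [0.167, 0.986, -0.0, -0.0]
contact_force: [-0.7, -0.3, -0.1]
opening: 0.494
```

Call:
{"fn": "servo_tool", "kwargs": {
  "increments": "0 0 0 0 0 0 3;0 0 0 0 0 0 2;0 0 0 0 0 0 2;0 0 0 0 0 0 2;0 0 0 0 0 0 2;0 0 0 0 0 0 2",
  "grip_force": 35
}}

```text
time: 17.83
eef_pos: [0.5942, -0.1815, 0.1318]
tcp_rot: [0.167, 0.986, -0.0, 0.001]
contact_force: [-0.6, 1.4, 6.1]
opening: 0.267
```

Call:
{"fn": "servo_tool", "kwargs": {
  "increments": "0 0 0 0.4 0 0.06 2;0 0 0 0.79 0 0.14 2;0 0 0 1.56 0 0.35 2;0 0 0 2.3 0 0.64 2;0 0 0 3.02 0 1 2;0 0 0 3.69 0 1.43 2;0 0 0 4.32 0 1.93 2;0 0 0 4.61 0 2.2 2;0 0 0 4.89 0 2.49 2;0 0 0 5.16 0 2.79 2"
}}

```text
time: 18.67
eef_pos: [0.5436, -0.1636, 0.1025]
tcp_rot: [0.167, 0.986, 0.0, -0.001]
contact_force: [-3.0, 0.8, 5.4]
opening: 0.267
```

Call:
{"fn": "servo_tool", "kwargs": {
  "increments": "0 0 0 0.25 0 0.31 2;0 0 0 0.48 0 0.63 2;0 0 0 0.7 0 0.97 2;0 0 0 0.9 0 1.31 2;0 0 0 1.08 0 1.67 2;0 0 0 1.25 0 2.03 2;0 0 0 1.4 0 2.41 2;0 0 0 1.52 0 2.79 2;0 0 0 1.63 0 3.17 2;0 0 0 1.72 0 3.56 2"
}}

```text
time: 19.5
eef_pos: [0.5277, -0.158, 0.0656]
tcp_rot: [0.167, 0.986, 0.0, -0.001]
contact_force: [-3.8, 1.9, 0.4]
opening: 0.269
```

Call:
{"fn": "servo_tool", "kwargs": {
  "increments": "0 0 0 0.03 0 0.2 2;0 0 0 0.06 0 0.4 2;0 0 0 0.06 0 0.4 2"
}}

```text
time: 19.75
eef_pos: [0.5272, -0.1578, 0.0623]
tcp_rot: [0.167, 0.986, 0.0, -0.001]
contact_force: [-5.5, 2.0, 0.7]
opening: 0.269
```

Call:
{"fn": "servo_tool", "kwargs": {
  "increments": "0 0 0 0 0 0.1 2;0 0 0 0.01 0 0.15 2;0 0 0 0.01 0 0.15 2"
}}

```text
time: 20.0
eef_pos: [0.5272, -0.1579, 0.062]
tcp_rot: [0.167, 0.986, 0.0, -0.002]
contact_force: [-8.9, 3.6, 8.6]
opening: 0.266
```

Call:
{"fn": "servo_tool", "kwargs": {
  "increments": "0 0 0 0.15 0 -0.1 2;0 0 0 0.15 0 -0.1 2;0 0 0 0.15 0 -0.1 2"
}}

```text
time: 20.25
eef_pos: [0.5271, -0.1579, 0.0623]
tcp_rot: [0.167, 0.986, -0.0, 0.001]
contact_force: [-0.5, 1.0, -1.9]
opening: 0.271
```

Call:
{"fn": "servo_tool", "kwargs": {
  "increments": "0 0 0 0 0 0 3;0 0 0 0 0 0 4;0 0 0 0 0 0 4.2;0 0 0 0 0 0 4.2;0 0 0 0 0 -2 4.2;0 0 0 0 0 -6 4.2;0 0 0 0 0 -10 4.2;0 0 0 2 0 -14 4.2;0 0 0 2 0 -16 4.2;0 0 0 2 0 -16 4.2"
}}

```text
time: 21.08
eef_pos: [0.5102, -0.1525, 0.2298]
tcp_rot: [0.167, 0.986, -0.002, 0.006]
contact_force: [0.5, -1.0, 1.0]
opening: 0.489
```

```bash
python3 -c "
from h import *
shot('wrist','w13');both('13');s=st();print(board(s['eef_pos']))
v=V('w13')
cv2.imwrite('pics/w13c.png',cv2.resize(v.p[60:330,160:400,::-1],None,fx=2.2,fy=2.2,interpolation=cv2.INTER_CUBIC))
"
```

```text
{'time': 21.2333, 'qpos': [-0.4812, -0.0151, 1.9559, -0.0, 1.201, -1.7162], 'eef_pos': [0.5073, -0.151, 0.2217], 'tcp_rot': [0.1671, 0.9859, 0.0, -0.0001], 'contact_force': [0.2691, 0.1996, 0.1962], 'opening': 0.4944}
Rtool [[-0.944, 0.33, -0.0], [0.33, 0.944, 0.0], [0.0, 0.0, -1.0]]
[-31.29328559  -0.67258529]
```

View pics/w13c.png

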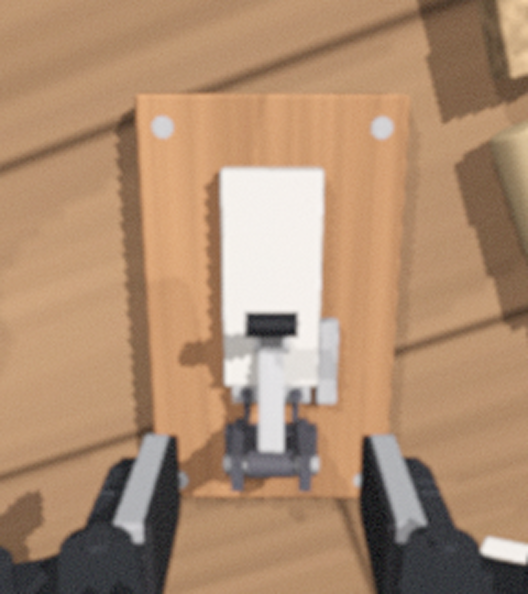

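View pics/b13.png

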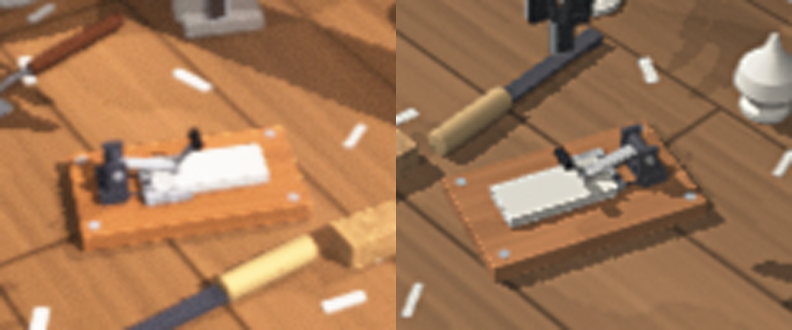

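```bash
python3 -c "
from h import *
v=V('w13');g=cv2.cvtColor(v.p,cv2.COLOR_RGB2GRAY).astype(int)
for row in (190,205,210,215,225,232): print(row,g[row,300:320].tolist())
hsv=cv2.cvtColor(v.p,cv2.COLOR_RGB2HSV)
w=((hsv[...,2]>185)&(hsv[...,1]<45)).astype(np.uint8);w[:,:240]=0;w[:,325:]=0;w[:130]=0;w[200:]=0
P,r=rect(v,w,.032);print(board(cv2.boxPoints(r)/1000),r[2])
ys=np.nonzero(w[:,280])[0];print('back',board(v.plane([(280,ys[0]-.5)],.032)))
E=lambda s:[(np.nonzero(w[q])[0][s]+(.5 if s else -.5),q) for q in range(142,196,3)]
for s in (0,-1):
  p=board(v.plane(E(s),.032));k=np.polyfit(p[:,0],p[:,1],1);print(np.degrees(k[0]),np.polyval(k,[30,-20,-70]))
C=v.cloud();print('bar z',v.dep([(283,207),(285,206)])[:,2])
"
```

```text
190 [241, 241, 242, 244, 241, 223, 185, 152, 149, 153, 154, 159, 162, 161, 168, 170, 167, 168, 167, 163]
205 [243, 242, 242, 240, 227, 191, 168, 166, 173, 179, 183, 185, 185, 181, 170, 167, 168, 167, 163, 162]
210 [242, 241, 241, 238, 227, 207, 207, 212, 211, 210, 210, 208, 203, 189, 167, 154, 158, 162, 165, 163]
215 [241, 241, 241, 238, 221, 198, 201, 210, 211, 210, 206, 209, 205, 196, 169, 153, 155, 164, 163, 160]
225 [225, 224, 225, 222, 210, 192, 190, 191, 193, 194, 190, 188, 182, 169, 151, 149, 156, 159, 161, 163]
232 [232, 231, 230, 225, 213, 203, 198, 201, 202, 202, 198, 195, 180, 160, 147, 150, 154, 160, 164, 162]
[[-76.81817258 -24.67418181]
 [ -9.11939216 -24.44359929]
 [ -9.28486475  24.15827193]
 [-76.98369892  23.92766258]] 70.7951431274414
back [[-77.38392302  -3.67436735]]
0.10855672388360146 [-24.45887383 -24.55360744 -24.64834106]
0.10493990059911754 [24.14765601 24.05607868 23.96450134]
bar z [0.07020984 0.06933865]
```

```bash
python3 -c "
from h import *
st();print(ctrl.sign_off())"
```

```text
{'time': 21.2333, 'qpos': [-0.4812, -0.0151, 1.9559, -0.0, 1.201, -1.7162], 'eef_pos': [0.5073, -0.151, 0.2217], 'tcp_rot': [0.1671, 0.9859, 0.0, -0.0001], 'contact_force': [0.2691, 0.1996, 0.1962], 'opening': 0.4944}
Rtool [[-0.944, 0.33, -0.0], [0.33, 0.944, 0.0], [0.0, 0.0, -1.0]]
the job is handed in; nothing more can be done
None
```

The tile is home under the clip, and I handed the job in at 21.2 s with the arm clear of everything. I swung the clip up by its bar until it stayed open, then laid the tile on the board. I slid the tile home and walked the clip down onto it in the grip.

**Contacts felt:** pushing against the stop, the force rose to about 11 N with no further motion. Against the fence it rose to about 9 N. I eased both off before letting go.

**Last checks:**
- **Tile:** its back end is at board x ≈ -77.4 mm, so its front is at about 32.5 mm. It did not shift when the clip came down. Its side is at y ≈ 24.1 mm (the fence face is at 24), turned by about 0.1°.
- **Clip:** the top of the bar is at about 70 mm, which puts the clip at about 0.15 rad, its resting angle on the tile.
- **Other objects:** I touched none of them, and those visible in the last pictures look undisturbed.

**Disagreement:** my reading of the stop face by eye ranged from 31 to 35 mm, against about 32 mm by feel. I went by feel, and the close-up taken before lowering the clip showed the tile flush with the stop.

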